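# Sweep stretcher keys off the bench board into the tray

## Robot

A 6-joint arm with a two-finger parallel gripper is mounted at the origin on the work surface. World frame = base frame: x ahead of the robot, y to its left, z up, the work surface at z = 0. Lengths are in m, angles in rad, forces in N, time in s.
With the tool pointing down it reaches from about 0.275 to 0.75 m from the base axis. Payload 10.2 kg.
Tool frame: the origin (TCP) lies where the fingers leave the gripper's body, on its centre line; the fingertips stand 73 mm ahead of it and the grasp point (between the pads) lies 54 mm ahead of it; z points along the fingers, y is the line along which they close (so a half turn about z gives the same grasp; the last joint's range is limited). The gripper opens to 85 mm and grips with 20 to 120 N. Pads are 22 mm wide; open, the fingers measure 114 mm over their backs; the gripper's body (76 mm by 85 mm) begins 54 mm behind the grasp point. The pads swing forward as they close: fully open they stand 13 mm farther back than shut.
Start: joints at [-1.55, 0.313, 1.498, -0, 1.331, -0.223], TCP at [0.127, -0.509, 0.304] pointing down, gripper open.
Joint ranges: [-2.94, 2.94], [-0.97, 2.17], [0.19, 2.56], [-1.23, 4.37], [0.02, 3.11], [-2.88, 2.88]. Speed limits (rad/s): [2.39, 2.39, 3.01, 3.14, 3.14, 3.14].

## Interface

Orientations are given as a rotation vector (axis times angle).
In Python, from workcell import r gives the robot as it stands.
- The arm moves only by the tool drive_tool, never from a script. Its argument "plan" is a list of rows, each an object of numbers: "dx", "dy", "dz": the shift along the tool's x, y, z in units of 30 mm (1.0 is 30 mm); "turn": the turn about the tool's z in degrees; "claw": the closure, from -1 (fully open) to 1 (shut). In form: [{"dx": .., "dy": .., "dz": .., "turn": .., "claw": ..}, ...]. A call has 1 to 12 rows; each row shifts and turns the commanded pose from where the row before left it, along the tool's axes as they then stand; what a row does not reach is not made up. A row lasts 1/12 s, in which the tool goes at most 41.7 mm and 7.16 degrees, less where a joint would pass 70% of its speed; a pose out of reach is approached as far as the arm can. A call is refused whole if a number of a shift passes 1 or a number of a turn 7.16, either way. A call with a gripper value outside its range is refused whole. The fingers move at their own pace and stop on an object; the grip force is fixed at half the most. Time passes only in rows, so rows that do not move let the fingers close. It gives the time, the measured TCP pose, the force, the opening and the grip force at its end, in the units of the state.
- r.state(): the state, without advancing time (a new reading comes with each control period).
- r.get_image(name): name is "scene" or "top" or "wrist"; returns (picture, depth): 384x512x3 uint8, blue, green, red; 384x512 float32, m along the optical axis (not along the pixel's ray), 0 where there is no reading.
- r.camera_params(name): a dict with "fx", "fy", "cx", "cy" (pixels), "xyz" and "attitude" of the camera in the world. Camera axes: x right, y down, z forward; pixel columns grow to the right and rows downward; lengths in m; the calibration is good to about 2 mm. A picture is of the moment at which its call begins: read the wrist's pose just before it. camera_params takes no time and is no camera call; for the wrist camera it gives the pose at the moment of the call.
- r.finish_job(): hands the job in; it is judged then, once.
The state is a dict: "clock": time; "joint_positions": joint angles; "joint_vel": joint speeds; "joint_torque": joint torques, N m; "tcp_pos": TCP position; "tool_rot": TCP orientation; "force": force on the tool from outside, world axes, zero at the start; "ft_torque": the same for the moment, N m; "grip_width": finger opening in m; "grip_force": force on a finger pad.
Only numpy, scipy, OpenCV 4.12 (cv2) and the standard library are available. Lean on these libraries where they do the work, as an engineer would, in place of code of your own. Each camera call takes 0.05 s, during which the arm holds its last target. There are 200 camera calls.

## Task

Clear the three loose wooden stretcher keys off the bench board: with the closed fingers, sweep them across the board and over its open end so that all three drop into the metal tray standing there. Only push the keys, do not pick them up, and leave the paint jar on the board, the round palette and the brush where they are.

Things in the scene. Friction and masses are not known exactly. Their poses are not given: they have to be found in the camera images.
- board: fixed grey board, 280 x 280 mm, flat top 26 mm above the table. Origin: centre of its underside. Its x points away from the robot (yawed a little). Along the near and far edges (x = -134, +134 mm) run battens 12 mm wide, 8 mm above the top; its ends (y = -140, +140 mm) are open, no lip. Keys and jar stand in four lanes along y (x about -84, -28, 28, 84 mm), in any order
- tray: fixed shallow aluminium tray, open on top, 310 mm (x, along the board's end) x 120 mm (y) x 20 mm high, walls 4 mm, floor 4 mm. It stands on the table against one open end of the board (either the +y or the -y end), 2 mm from it, its rim 6 mm lower than the board's top. Origin: centre of its underside; axes parallel to the board's
- key1: loose beech canvas-stretcher key: a flat wooden wedge lying on the board, 44 mm long (its x), 10 mm thick, tapering in width (its y) from 22 mm at its +x end to 15 mm at its -x end, about 15 g. Origin: centre of its underside. The three keys are alike and lie at any angle, each in a lane of its own across the board
- key2: loose beech canvas-stretcher key: a flat wooden wedge lying on the board, 44 mm long (its x), 10 mm thick, tapering in width (its y) from 22 mm at its +x end to 15 mm at its -x end, about 15 g. Origin: centre of its underside. The three keys are alike and lie at any angle, each in a lane of its own across the board
- key3: loose beech canvas-stretcher key: a flat wooden wedge lying on the board, 44 mm long (its x), 10 mm thick, tapering in width (its y) from 22 mm at its +x end to 15 mm at its -x end, about 15 g. Origin: centre of its underside. The three keys are alike and lie at any angle, each in a lane of its own across the board
- jar: loose squat glass paint jar with black lid standing on the board in one of the four lanes, 40 mm diameter, 34 mm high, 150 g. Origin: centre of its underside. To be left alone
- palette: loose round white mixing palette with wells, 110 mm diameter, 12 mm thick, lying on the table at the board's other end. Origin: centre of its underside. To be left alone
- brush: loose flat paint brush, about 200 mm long, 50 mm wide, lying on the table beyond the board's far edge. To be left alone

How it is judged:
By the outcome, as a careful person would: the job done as asked, in the order asked, and still so for the second after the job is handed in, with the robot touching nothing.
It also fails if it takes over 64 s, if anything falls off the work surface, if the arm or the gripper's body presses on something with over 40 N, if the wrist force passes 120 N, or if a joint passes its speed limit or range.

## Working session

There is one attempt and no reset: what is moved stays moved. The work goes in short steps, Python scripts to look and compute and a tool call to move; the robot and the scene stay as the last step left them, time stands still between calls to the robot, and variables do not carry over. Pictures are saved under pics/ and viewed, at most 10 in all, crops included, and the job is handed in when it is done.

Besides the shell and the picture viewer there is one more tool, called after "Request:" by a JSON object that holds its "fn" and its "kwargs". drive_tool: Moves the arm, as the interface text tells. Its arguments: {"type":"object","properties":{"plan":{"type":"array"}},"required":["plan"]}

```bash
mkdir -p pics; ls; python3 - <<'E'
from workcell import r
import cv2,numpy as np
s=r.state();print(s)
for n in("top","scene"):
    im,d=r.get_image(n);cv2.imwrite(f"pics/{n}0.png",im);np.save(f"pics/{n}0.npy",d);print(n,r.camera_params(n))
E
```

```text
pics
{'clock': 0.0, 'joint_positions': array([-1.55045051e+00,  3.13450874e-01,  1.49845427e+00,  1.78059184e-05,
        1.33100186e+00, -2.23367661e-01]), 'joint_vel': array([ 0.0016209 ,  0.00071958, -0.0011474 ,  0.00154311, -0.00048346,
       -0.00227592]), 'joint_torque': array([-3.30578594e-03, -4.12269402e+01, -2.59742242e+01, -2.86341337e-04,
        4.13047223e-03,  4.88348221e-06]), 'tcp_pos': array([ 0.12669098, -0.50930909,  0.3033281 ]), 'tool_rot': array([-3.11700130e+00, -3.81712175e-01, -2.36143462e-04]), 'force': array([ 0.36756759, -0.41503043,  0.61507401]), 'ft_torque': array([ 0.02470963, -0.01853031, -0.02336607]), 'grip_force': 0.0, 'grip_width': 0.08530813285790506}
top {'fx': 445.3222389548722, 'fy': 445.3222389548722, 'cx': 255.0185721702759, 'cy': 188.9959419951406, 'xyz': array([0.55260798, 0.033484  , 0.91245628]), 'attitude': array([-2.19556296,  2.19711915, -0.0714136 ])}
scene {'fx': 486.83458581578793, 'fy': 486.83458581578793, 'cx': 259.17421862747074, 'cy': 189.90085796385355, 'xyz': array([1.14948316, 0.30610027, 0.68451514]), 'attitude': array([-1.332169  , -2.22633226,  0.91501946])}
```

View pics/top0.png

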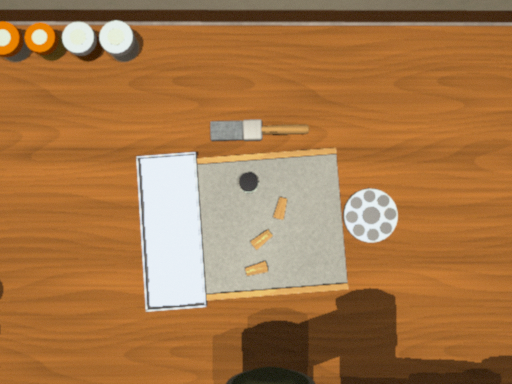

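View pics/scene0.png

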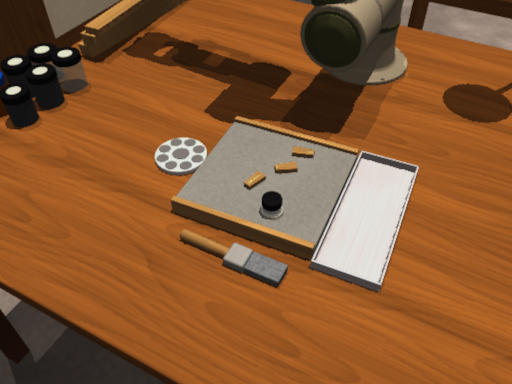

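Top view: the tray is at the left (+y), spanning x 137–206. The jar is in the far lane (249,182). The keys are at (281,208), (261,239) and (257,268), and the palette is on the right (371,215). Now I'll measure these in the world frame.

```bash
cat > h.py <<'E'
from workcell import r
import cv2,numpy as np
from scipy.spatial.transform import Rotation as R
def ray(p,uv,z):
    uv=np.atleast_2d(uv).astype(float)
    d=np.c_[(uv[:,0]-p['cx'])/p['fx'],(uv[:,1]-p['cy'])/p['fy'],np.ones(len(uv))]@R.from_rotvec(p['attitude']).as_matrix().T
    return p['xyz']+d*((z-p['xyz'][2])/d[:,2])[:,None]
def comps(mask,amin,amax):
    cs,_=cv2.findContours(mask.astype(np.uint8),cv2.RETR_EXTERNAL,cv2.CHAIN_APPROX_NONE)
    return [c for c in cs if amin<cv2.contourArea(c)<amax]
# board frame (world xy): origin c, axis ex
def keys(im,p,roi=None):
    hsv=cv2.cvtColor(im,cv2.COLOR_BGR2HSV)
    m=(hsv[...,1]>110)&(hsv[...,2]>130)&(hsv[...,0]<25)
    return m
E
python3 - <<'E'
from h import *
im=cv2.imread("pics/top0.png");d=np.load("pics/top0.npy");p=r.camera_params("top")
hsv=cv2.cvtColor(im,cv2.COLOR_BGR2HSV)
g=(hsv[...,1]<70)&(hsv[...,2]>90)&(hsv[...,2]<200); g[:140]=0;g[:,:198]=0;g[:,350:]=0;g[300:]=0
g=cv2.morphologyEx(g.astype(np.uint8),cv2.MORPH_OPEN,np.ones((5,5)))
c=max(comps(g,5000,1e6),key=cv2.contourArea)
w=ray(p,c[:,0],.026)[:,:2]; rc=cv2.minAreaRect((w*1000).astype(np.float32));print("board grey mm (256x280 exp)",rc,cv2.boxPoints(rc).round(0).tolist())
wh=(hsv[...,1]<60)&(hsv[...,2]>200);wh[:,210:]=0;wh[:140]=0
c=max(comps(wh,3000,1e6),key=cv2.contourArea);w=ray(p,c[:,0],.012)[:,:2];rc2=cv2.minAreaRect((w*1000).astype(np.float32));print("tray",rc2)
R0=R.from_rotvec(p['attitude']).as_matrix()
def world_d(u,v):
    z=d[v,u];return (p['xyz']+R0@[(u-p['cx'])/p['fx']*z,(v-p['cy'])/p['fy']*z,z])
print("depth pts board,key,jar,tray",[world_d(*q).round(4).tolist() for q in((310,200),(261,239),(249,182),(170,230))])
m=(hsv[...,1]>90)&(hsv[...,2]>120); m[:168]=0;m[283:]=0;m[:,:212]=0;m[:,332:]=0
for c in comps(m,60,800):
    w=ray(p,c[:,0],.036)[:,:2]*1000; q=cv2.minAreaRect(w.astype(np.float32));print("key",[np.round(x,1) for x in q], w.min(0).round(),w.max(0).round())
b=(hsv[...,2]<60);b[:165]=0;b[200:]=0;b[:,:230]=0;b[:,270:]=0
for c in comps(b,50,800): print("jar",cv2.minEnclosingCircle((ray(p,c[:,0],.06)[:,:2]*1000).astype(np.float32)))
E
```

```text
board grey mm (256x280 exp) ((535.8465576171875, -5.130218505859375), (256.5659484863281, 280.98486328125), 4.334616661071777) [[397.0, 125.0], [419.0, -155.0], [674.0, -136.0], [653.0, 145.0]]
tray ((524.4080200195312, 192.86859130859375), (305.4105529785156, 112.55561065673828), 4.335477352142334)
depth pts board,key,jar,tray [[0.5812, -0.0833, 0.0248], [0.5045, 0.0148, 0.0364], [0.6147, 0.0382, 0.0602], [0.5212, 0.1988, 0.0044]]
key [array([446.5,  24.1]), array([20.8, 43.2]), np.float64(18.2)] [435.   3.] [462.  46.]
key [array([504.5,  14.1]), array([20.1, 42.2]), np.float64(34.8)] [485.  -5.] [522.  34.]
key [array([565.5, -23.9]), array([20. , 42.4]), np.float64(73.8)] [544. -35.] [587.  -9.]
```

Request:
{"fn": "drive_tool", "kwargs": {"plan": [{"turn": 4.8, "claw": 1}, {"turn": 4.8, "claw": 1}, {"dx": 0.7, "dy": -0.87, "claw": 1}, {"dx": 0.7, "dy": -0.87, "claw": 1}, {"dx": 0.7, "dy": -0.87, "claw": 1}, {"dx": 0.7, "dy": -0.87, "claw": 1}, {"dx": 0.7, "dy": -0.87, "claw": 1}, {"dx": 0.7, "dy": -0.87, "claw": 1}, {"dx": 0.7, "dy": -0.87, "claw": 1}, {"dx": 0.7, "dy": -0.87, "claw": 1}, {"dx": 0.7, "dy": -0.87, "claw": 1}, {"dx": 0.7, "dy": -0.87, "claw": 1}]}}

```text
$.plan[0]: bad value
```

```bash
cat >> h.py <<'E'
C=np.array([535.8,-5.1]);A=np.deg2rad(4.33);EX=np.array([np.cos(A),np.sin(A)]);EY=np.array([-EX[1],EX[0]])
def tob(w): w=np.asarray(w)-C; return np.stack([w@EX,w@EY],-1)
def go(bx,by,tipz):
    s=r.state();M=R.from_rotvec(s['tool_rot']).as_matrix()
    print("yaw",np.rad2deg(np.arctan2(M[1,0],M[0,0])),"tcp board",tob(s['tcp_pos'][:2]*1000),"tipz",s['tcp_pos'][2]*1000-73,"t",s['clock'],"w",s['grip_width'],"q",s['joint_positions'].round(2),"F",s['force'].round(1))
    t=np.r_[C+bx*EX+by*EY,tipz+73]/1000
    print("units",(M.T@(t-s['tcp_pos'])/.03).round(2))
E
python3 -c "
from h import *
go(-87,-25,30)
im,d=r.get_image('wrist');cv2.imwrite('pics/w1.png',im)"
```

```text
yaw 13.969875258047287 tcp board [-445.99648708 -471.91292262] tipz 230.41148160606195 t 0.1 w 0.08531362465877615 q [-1.55  0.31  1.5  -0.    1.33 -0.22] F [-0.5  0.  -0.2]
units [ 14.29 -12.68   6.7 ]
```

Request:
{"fn": "drive_tool", "kwargs": {"plan": [{"dx": 0, "dy": 0, "dz": 0, "turn": 4.8, "claw": 1}, {"dx": 0, "dy": 0, "dz": 0, "turn": 4.8, "claw": 1}, {"dx": 0.7, "dy": -0.87, "dz": 0, "turn": 0, "claw": 1}, {"dx": 0.7, "dy": -0.87, "dz": 0, "turn": 0, "claw": 1}, {"dx": 0.7, "dy": -0.87, "dz": 0, "turn": 0, "claw": 1}, {"dx": 0.7, "dy": -0.87, "dz": 0, "turn": 0, "claw": 1}, {"dx": 0.7, "dy": -0.87, "dz": 0, "turn": 0, "claw": 1}, {"dx": 0.7, "dy": -0.87, "dz": 0, "turn": 0, "claw": 1}, {"dx": 0.7, "dy": -0.87, "dz": 0, "turn": 0, "claw": 1}, {"dx": 0.7, "dy": -0.87, "dz": 0, "turn": 0, "claw": 1}, {"dx": 0.7, "dy": -0.87, "dz": 0, "turn": 0, "claw": 1}, {"dx": 0.7, "dy": -0.87, "dz": 0, "turn": 0, "claw": 1}]}}

```text
clock: 1.15
tcp_pos: [0.3167, -0.2317, 0.3039]
tool_rot: [3.139, 0.119, 0.0]
force: [0.8, -0.0, -1.2]
grip_width: 0.0002
grip_force: 0.0
```

```bash
python3 -c "
from h import *
go(-87,-25,30)
im,d=r.get_image('wrist');cv2.imwrite('pics/w1.png',im)"
```

```text
yaw 4.351163557034655 tcp board [-235.5401646  -209.41337461] tipz 230.88822190773516 t 1.15 w 0.00023487484152417116 q [-0.93  0.01  1.85  0.    1.27  0.56] F [ 0.8 -0.  -1.2]
units [ 4.95 -6.15  6.7 ]
```

View pics/w1.png

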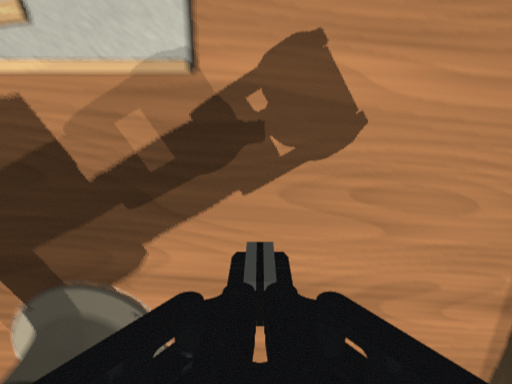

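The wrist view shows shut fingertips at (260,262), a narrow vertical stub. The board corner is at (190,70). The path to the first key is clear.

Request:
{"fn": "drive_tool", "kwargs": {"plan": [{"dx": 0.7, "dy": -0.88, "dz": 0, "turn": 0, "claw": 1}, {"dx": 0.7, "dy": -0.88, "dz": 0, "turn": 0, "claw": 1}, {"dx": 0.7, "dy": -0.88, "dz": 0, "turn": 0, "claw": 1}, {"dx": 0.7, "dy": -0.88, "dz": 0, "turn": 0, "claw": 1}, {"dx": 0.7, "dy": -0.88, "dz": 0, "turn": 0, "claw": 1}, {"dx": 0.7, "dy": -0.88, "dz": 0, "turn": 0, "claw": 1}, {"dx": 0.75, "dy": -0.87, "dz": 0, "turn": 0, "claw": 1}, {"dx": 0, "dy": 0, "dz": 1, "turn": 0, "claw": 1}, {"dx": 0, "dy": 0, "dz": 1, "turn": 0, "claw": 1}, {"dx": 0, "dy": 0, "dz": 1, "turn": 0, "claw": 1}, {"dx": 0, "dy": 0, "dz": 1, "turn": 0, "claw": 1}, {"dx": 0, "dy": 0, "dz": 1, "turn": 0, "claw": 1}]}}

```text
clock: 2.2
tcp_pos: [0.45, -0.0378, 0.1525]
tool_rot: [3.139, 0.12, 0.0]
force: [0.6, -0.2, -0.5]
grip_width: 0.0
grip_force: 0.0
```

```bash
python3 -c "
from h import *
go(-87,-25,30)
im,d=r.get_image('top');cv2.imwrite('pics/t1.png',im[140:320,130:360].repeat(3,0).repeat(3,1))"
```

```text
yaw 4.386140869656558 tcp board [-87.99680703 -26.14467315] tipz 79.5308776648605 t 2.2 w 4.382412211835409e-06 q [-0.34  0.35  1.9  -0.    0.9   1.15] F [ 0.6 -0.2 -0.5]
units [ 0.03 -0.04  1.65]
```

View pics/t1.png

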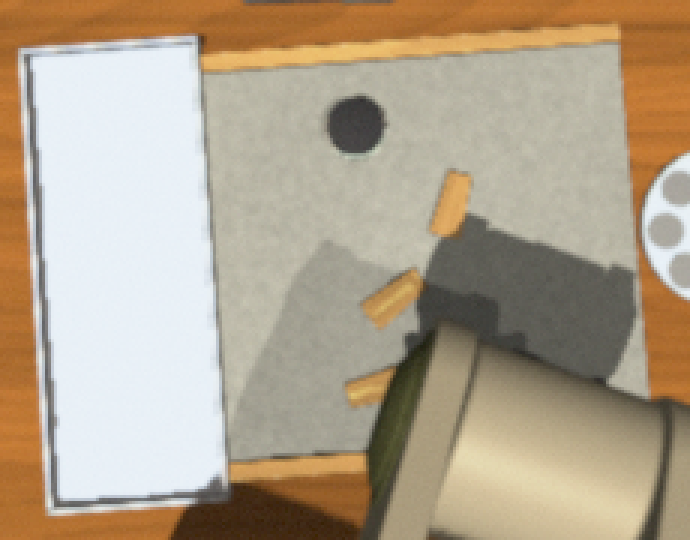

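Request:
{"fn": "drive_tool", "kwargs": {"plan": [{"dx": 0, "dy": 0, "dz": 0.82, "turn": 0, "claw": 1}, {"dx": 0, "dy": 0, "dz": 0.82, "turn": 0, "claw": 1}, {"dx": 0, "dy": -0.3, "dz": 0, "turn": 0, "claw": 1}, {"dx": 0, "dy": -0.3, "dz": 0, "turn": 0, "claw": 1}, {"dx": 0, "dy": -0.3, "dz": 0, "turn": 0, "claw": 1}, {"dx": 0, "dy": -0.3, "dz": 0, "turn": 0, "claw": 1}, {"dx": 0, "dy": -0.3, "dz": 0, "turn": 0, "claw": 1}, {"dx": 0, "dy": -0.3, "dz": 0, "turn": 0, "claw": 1}, {"dx": 0, "dy": -0.3, "dz": 0, "turn": 0, "claw": 1}, {"dx": 0, "dy": -0.3, "dz": 0, "turn": 0, "claw": 1}, {"dx": 0, "dy": -0.3, "dz": 0, "turn": 0, "claw": 1}, {"dx": 0, "dy": -0.3, "dz": 0, "turn": 0, "claw": 1}]}}

```text
clock: 3.25
tcp_pos: [0.4433, 0.0527, 0.1048]
tool_rot: [-3.139, -0.12, -0.0]
force: [0.4, 0.9, -0.1]
grip_width: -0.0001
grip_force: 0.1
```

```bash
cat >> h.py <<'E'
def find(n='top'):
    im,d=r.get_image(n);p=r.camera_params(n);hsv=cv2.cvtColor(im,cv2.COLOR_BGR2HSV)
    m=(hsv[...,1]>90)&(hsv[...,2]>70)
    for z,nm in((.036,'board'),(.014,'tray')):
        for c in comps(m,60,5000):
            w=ray(p,c[:,0],z)[:,:2]*1000;q=cv2.minAreaRect(w.astype(np.float32));b=tob(w)
            if 30<max(q[1])<60 and 8<min(q[1])<40 and abs(tob(q[0])[0])<125 and (-138<tob(q[0])[1]<150)==(nm=='board') and -138<tob(q[0])[1]<270: print(nm,"key c",tob(q[0]).round(0),"size",np.round(q[1]),"bx",b.min(0).round(),b.max(0).round())
    return im
E
python3 -c "
from h import *
go(-87,165,30)
im=find()
im,d=r.get_image('scene');cv2.imwrite('pics/s2.png',im[90:300,150:450].repeat(2,0).repeat(2,1))"
```

```text
yaw 4.371439778240305 tcp board [-87.87158879  64.61068276] tipz 31.75198583938902 t 3.25 w -0.00010479316271894422 q [-0.15  0.43  1.94  0.    0.77  1.35] F [ 0.4  0.9 -0.1]
units [ 0.03 -3.35  0.06]
board key c [-29.  22.] size [20. 42.] bx [-48.   0.] [-13.  42.]
board key c [ 29. -20.] size [20. 42.] bx [  6. -33.] [50. -5.]
```

View pics/s2.png

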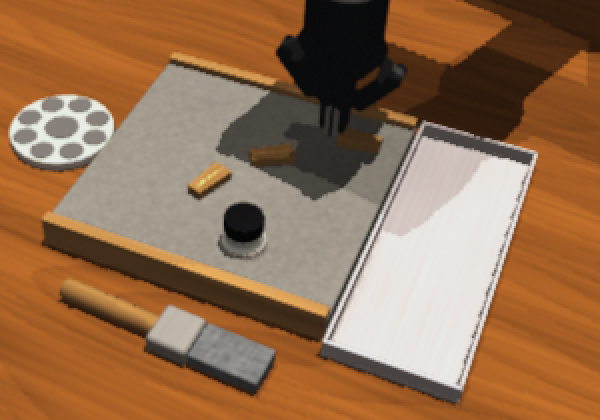

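The scene crop shows the fingers at (333,120) with key 1 straight ahead of them at (360,140), on course for the tray. I'll continue.

Request:
{"fn": "drive_tool", "kwargs": {"plan": [{"dx": 0, "dy": -0.3, "dz": 0.05, "turn": 0, "claw": 1}, {"dx": 0, "dy": -0.3, "dz": 0, "turn": 0, "claw": 1}, {"dx": 0, "dy": -0.3, "dz": 0, "turn": 0, "claw": 1}, {"dx": 0, "dy": -0.3, "dz": 0, "turn": 0, "claw": 1}, {"dx": 0, "dy": -0.3, "dz": 0, "turn": 0, "claw": 1}, {"dx": 0, "dy": -0.3, "dz": 0, "turn": 0, "claw": 1}, {"dx": 0, "dy": -0.3, "dz": 0, "turn": 0, "claw": 1}, {"dx": 0, "dy": -0.3, "dz": 0, "turn": 0, "claw": 1}, {"dx": 0, "dy": -0.3, "dz": 0, "turn": 0, "claw": 1}, {"dx": 0, "dy": -0.3, "dz": 0, "turn": 0, "claw": 1}, {"dx": 0, "dy": -0.3, "dz": 0, "turn": 0, "claw": 1}, {"dx": 0, "dy": 0, "dz": 0, "turn": 0, "claw": 1}]}}

```text
clock: 4.35
tcp_pos: [0.4356, 0.1519, 0.1032]
tool_rot: [-3.139, -0.122, -0.0]
force: [-0.3, 0.7, 0.0]
grip_width: -0.0001
grip_force: 0.0
```

```bash
python3 -c "
from h import *
go(-30,-42,90);find();find('scene')
im,d=r.get_image('scene');cv2.imwrite('pics/s3.png',im[90:300,150:450].repeat(2,0).repeat(2,1))"
```

```text
yaw 4.445789443161828 tcp board [-88.04217363 164.10543304] tipz 30.195991353530218 t 4.35 w -5.473795959565164e-05 q [0.08 0.46 1.9  0.   0.78 1.57] F [-0.3  0.7  0. ]
units [ 1.92  6.87 -1.99]
board key c [-29.  22.] size [20. 42.] bx [-48.   2.] [-13.  42.]
board key c [ 28. -20.] size [20. 42.] bx [  6. -33.] [50. -5.]
board key c [ 28. -17.] size [24. 45.] bx [  5. -32.] [50. -2.]
board key c [-31.  23.] size [23. 44.] bx [-51.   3.] [-11.  47.]
```

View pics/s3.png

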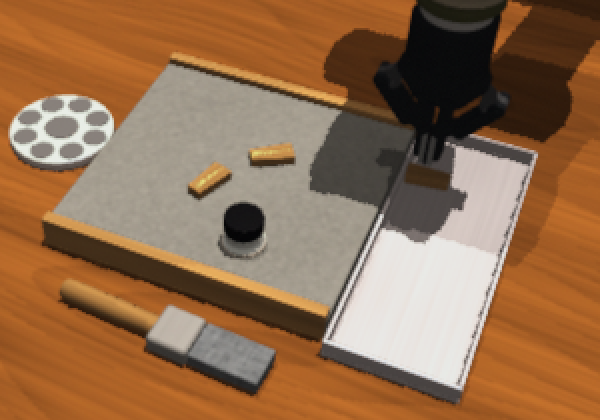

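Key 1 lies in the tray at (428,178). The other two keys and the jar have not moved. Next is key 2.

Request:
{"fn": "drive_tool", "kwargs": {"plan": [{"dx": 0, "dy": 0, "dz": -1, "turn": 0, "claw": 1}, {"dx": 0, "dy": 0, "dz": -1, "turn": 0, "claw": 1}, {"dx": 0.24, "dy": 0.86, "dz": 0, "turn": 0, "claw": 1}, {"dx": 0.24, "dy": 0.86, "dz": 0, "turn": 0, "claw": 1}, {"dx": 0.24, "dy": 0.86, "dz": 0, "turn": 0, "claw": 1}, {"dx": 0.24, "dy": 0.86, "dz": 0, "turn": 0, "claw": 1}, {"dx": 0.24, "dy": 0.86, "dz": 0, "turn": 0, "claw": 1}, {"dx": 0.24, "dy": 0.86, "dz": 0, "turn": 0, "claw": 1}, {"dx": 0.24, "dy": 0.86, "dz": 0, "turn": 0, "claw": 1}, {"dx": 0.24, "dy": 0.86, "dz": 0, "turn": 0, "claw": 1}, {"dx": 0, "dy": 0, "dz": 0.9, "turn": 0, "claw": 1}, {"dx": 0, "dy": 0, "dz": 0, "turn": 0, "claw": 1}]}}

```text
clock: 5.5
tcp_pos: [0.5076, -0.0521, 0.133]
tool_rot: [-3.137, -0.115, 0.008]
force: [-0.5, 1.0, -0.8]
grip_width: 0.0002
grip_force: 0.0
```

```bash
python3 -c "
from h import *
go(-30,-42,30);find('scene')"
```

```text
yaw 4.2027113198205726 tcp board [-31.6604947  -44.74423937] tipz 60.02623489747006 t 5.5 w 0.00017981172410334642 q [-0.33  0.49  1.74 -0.    0.92  1.17] F [-0.5  1.  -0.8]
units [ 0.06 -0.09  1.  ]
board key c [ 28. -15.] size [22. 45.] bx [  8. -32.] [51. -1.]
board key c [-30.  24.] size [23. 44.] bx [-51.   3.] [-12.  47.]
tray key c [-84. 169.] size [23. 43.] bx [-96. 148.] [-73. 190.]
```

Key 1 is confirmed in the tray. Pushing key 2.

Request:
{"fn": "drive_tool", "kwargs": {"plan": [{"dx": 0.05, "dy": 0, "dz": 0.5, "turn": 0, "claw": 1}, {"dx": 0, "dy": 0, "dz": 0.5, "turn": 0, "claw": 1}, {"dx": 0, "dy": -0.3, "dz": 0, "turn": 0, "claw": 1}, {"dx": 0, "dy": -0.3, "dz": 0, "turn": 0, "claw": 1}, {"dx": 0, "dy": -0.3, "dz": 0, "turn": 0, "claw": 1}, {"dx": 0, "dy": -0.3, "dz": 0, "turn": 0, "claw": 1}, {"dx": 0, "dy": -0.3, "dz": 0, "turn": 0, "claw": 1}, {"dx": 0, "dy": -0.3, "dz": 0, "turn": 0, "claw": 1}, {"dx": 0, "dy": -0.3, "dz": 0, "turn": 0, "claw": 1}, {"dx": 0, "dy": -0.3, "dz": 0, "turn": 0, "claw": 1}, {"dx": 0, "dy": -0.3, "dz": 0, "turn": 0, "claw": 1}, {"dx": 0, "dy": -0.3, "dz": 0, "turn": 0, "claw": 1}]}}

```text
clock: 6.55
tcp_pos: [0.5035, 0.0398, 0.1062]
tool_rot: [-3.139, -0.12, 0.0]
force: [0.0, -0.7, -0.1]
grip_width: 0.0001
grip_force: 0.1
```

```bash
python3 -c "
from h import *
go(-30,165,30);find();find('scene')"
```

```text
yaw 4.367700478427119 tcp board [-28.78242814  47.24406638] tipz 33.18172702779313 t 6.55 w 9.011408068077632e-05 q [-0.15  0.52  1.77  0.    0.85  1.34] F [ 0.  -0.7 -0.1]
units [-0.04 -3.93  0.11]
board key c [ 28. -20.] size [20. 42.] bx [  6. -33.] [50. -5.]
tray key c [-84. 171.] size [16. 31.] bx [-93. 156.] [-76. 187.]
board key c [ 27. -19.] size [22. 44.] bx [  5. -33.] [51. -2.]
tray key c [-84. 169.] size [22. 43.] bx [-95. 148.] [-73. 191.]
```

```bash
python3 -c "
from h import *
im,d=r.get_image('scene');cv2.imwrite('pics/s4.png',im[90:300,150:450].repeat(2,0).repeat(2,1));go(-30,165,30)"
```

```text
yaw 4.428284980373812 tcp board [-28.79738346  46.90541679] tipz 33.126988133609885 t 6.7 w -0.00020190758953614945 q [-0.15  0.52  1.77 -0.    0.85  1.34] F [-0.1 -0.7  0.3]
units [-0.03 -3.94  0.1 ]
```

View pics/s4.png

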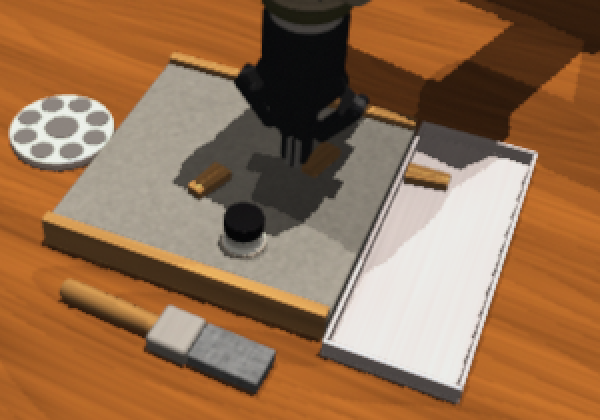

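Scene crop: key 1 is in the tray at (428,178). Key 2 is in shadow ahead of the fingers at (322,157), turned and lying to the near side, so I'll locate it before going on.

```bash
python3 -c "
from h import *
im,d=r.get_image('scene');p=r.camera_params('scene');hsv=cv2.cvtColor(im,cv2.COLOR_BGR2HSV)
m=(hsv[...,1]>90)&(hsv[...,2]>35);x=np.zeros_like(m);x[155:182,295:325]=1
for c in comps(m&x,40,5000):
    w=ray(p,c[:,0],.033)[:,:2]*1000;q=cv2.minAreaRect(w.astype(np.float32));b=tob(w);print(tob(q[0]),q[1],b.min(0),b.max(0)); print(tob(cv2.boxPoints(q)).round())
"
```

```text
[-43.97101443  69.68671537] (25.337339401245117, 50.539119720458984) [-70.01159761  56.83171961] [-17.5709902   85.19541509]
[[-71.  63.]
 [-22.  52.]
 [-16.  76.]
 [-66.  88.]]
```

Key 2 is broadside with its centre near bx ≈ -43, and the finger is at -29. I'll back off, re-centre on the key and go a little lower.

Request:
{"fn": "drive_tool", "kwargs": {"plan": [{"dx": 0, "dy": 0.4, "dz": 0, "turn": 0, "claw": 1}, {"dx": -0.5, "dy": 0, "dz": 0.1, "turn": 0, "claw": 1}, {"dx": 0, "dy": -0.1, "dz": 0, "turn": 0, "claw": 1}, {"dx": 0, "dy": -0.25, "dz": 0, "turn": 0, "claw": 1}, {"dx": 0, "dy": -0.25, "dz": 0, "turn": 0, "claw": 1}, {"dx": 0, "dy": -0.25, "dz": 0, "turn": 0, "claw": 1}, {"dx": 0, "dy": -0.25, "dz": 0, "turn": 0, "claw": 1}, {"dx": 0, "dy": -0.25, "dz": 0, "turn": 0, "claw": 1}, {"dx": 0, "dy": -0.25, "dz": 0, "turn": 0, "claw": 1}, {"dx": 0, "dy": 0, "dz": 0, "turn": 0, "claw": 1}]}}

```text
clock: 7.58
tcp_pos: [0.4858, 0.0751, 0.1032]
tool_rot: [-3.139, -0.122, 0.0]
force: [-0.4, -0.7, -0.4]
grip_width: 0.0
grip_force: 0.0
```

```bash
python3 -c "
from h import *
go(-44,165,30)
im,d=r.get_image('scene');p=r.camera_params('scene');hsv=cv2.cvtColor(im,cv2.COLOR_BGR2HSV)
m=(hsv[...,1]>90)&(hsv[...,2]>35);x=np.zeros_like(m);x[150:200,295:352]=1
for c in comps(m&x,40,5000):
    w=ray(p,c[:,0],.033)[:,:2]*1000;q=cv2.minAreaRect(w.astype(np.float32));b=tob(w);print(q[1],tob(q[0]),b.min(0),b.max(0)); print(tob(cv2.boxPoints(q)).round())
"
```

```text
yaw 4.458020628957802 tcp board [-43.82438674  83.75195913] tipz 30.164175605382127 t 7.5833 w 4.442744904379822e-05 q [-0.09  0.51  1.81  0.    0.82  1.41] F [-0.4 -0.7 -0.4]
units [ 0.   -2.71  0.01]
(20.929079055786133, 52.01202392578125) [-45.34911071 102.64954921] [-71.6114472   91.64767017] [-19.55162589 114.81979724]
[[-72.  96.]
 [-21.  89.]
 [-18. 110.]
 [-70. 116.]]
```

Request:
{"fn": "drive_tool", "kwargs": {"plan": [{"dx": 0, "dy": -0.25, "dz": 0, "turn": 0, "claw": 1}, {"dx": 0, "dy": -0.25, "dz": 0, "turn": 0, "claw": 1}, {"dx": 0, "dy": -0.25, "dz": 0, "turn": 0, "claw": 1}, {"dx": 0, "dy": -0.25, "dz": 0, "turn": 0, "claw": 1}, {"dx": 0, "dy": -0.25, "dz": 0, "turn": 0, "claw": 1}, {"dx": 0, "dy": -0.25, "dz": 0, "turn": 0, "claw": 1}, {"dx": 0, "dy": -0.25, "dz": 0, "turn": 0, "claw": 1}, {"dx": 0, "dy": -0.25, "dz": 0, "turn": 0, "claw": 1}, {"dx": 0, "dy": -0.25, "dz": 0, "turn": 0, "claw": 1}, {"dx": 0, "dy": -0.25, "dz": 0, "turn": 0, "claw": 1}, {"dx": 0, "dy": -0.25, "dz": 0, "turn": 0, "claw": 1}, {"dx": 0, "dy": 0, "dz": -1, "turn": 0, "claw": 1}]}}

```text
clock: 8.63
tcp_pos: [0.4774, 0.157, 0.1295]
tool_rot: [3.139, 0.121, -0.014]
force: [-0.3, 0.5, -1.3]
grip_width: 0.0001
grip_force: 0.0
```

```bash
python3 -c "
from h import *
go(29,-62,90);find();find('scene')"
```

```text
yaw 4.409637111430457 tcp board [-46.01708424 166.05327332] tipz 56.52266966090153 t 8.6333 w 6.723535103869299e-05 q [0.08 0.48 1.76 0.   0.91 1.58] F [-0.3  0.5 -1.3]
units [ 2.48  7.61 -1.14]
board key c [ 28. -21.] size [20. 42.] bx [  8. -33.] [50. -5.]
board key c [ 28. -17.] size [24. 45.] bx [  5. -32.] [50. -2.]
```

Request:
{"fn": "drive_tool", "kwargs": {"plan": [{"dx": 0, "dy": 0, "dz": -1, "turn": 0, "claw": 1}, {"dx": 0.275, "dy": 0.85, "dz": 0, "turn": 0, "claw": 1}, {"dx": 0.275, "dy": 0.85, "dz": 0, "turn": 0, "claw": 1}, {"dx": 0.275, "dy": 0.85, "dz": 0, "turn": 0, "claw": 1}, {"dx": 0.275, "dy": 0.85, "dz": 0, "turn": 0, "claw": 1}, {"dx": 0.275, "dy": 0.85, "dz": 0, "turn": 0, "claw": 1}, {"dx": 0.275, "dy": 0.85, "dz": 0, "turn": 0, "claw": 1}, {"dx": 0.275, "dy": 0.85, "dz": 0, "turn": 0, "claw": 1}, {"dx": 0.275, "dy": 0.85, "dz": 0, "turn": 0, "claw": 1}, {"dx": 0.275, "dy": 0.85, "dz": 0, "turn": 0, "claw": 1}, {"dx": 0, "dy": 0, "dz": 0.8, "turn": 0, "claw": 1}, {"dx": 0, "dy": 0, "dz": 0, "turn": 0, "claw": 1}]}}

```text
clock: 9.73
tcp_pos: [0.57, -0.0678, 0.1356]
tool_rot: [-3.137, -0.116, 0.008]
force: [-0.9, 1.0, -0.9]
grip_width: 0.0003
grip_force: 0.0
```

```bash
python3 -c "
from h import *
go(29,-62,30);find('scene');find()"
```

```text
yaw 4.249535884919607 tcp board [ 29.37629343 -65.11161022] tipz 62.56583503344504 t 9.7333 w 0.0002969958246324087 q [-0.32  0.6   1.53  0.    1.01  1.17] F [-0.9  1.  -0.9]
units [-0.01 -0.1   1.09]
board key c [ 27. -10.] size [47. 21.] bx [  4. -22.] [51. -0.]
tray key c [-46. 169.] size [49. 21.] bx [-70. 157.] [-22. 179.]
tray key c [-86. 168.] size [23. 43.] bx [-97. 148.] [-73. 190.]
tray key c [-84. 166.] size [19. 41.] bx [-93. 146.] [-74. 187.]
tray key c [-44. 164.] size [40. 18.] bx [-64. 156.] [-24. 175.]
```

Request:
{"fn": "drive_tool", "kwargs": {"plan": [{"dx": 0, "dy": 0, "dz": 0.6, "turn": 0, "claw": 1}, {"dx": 0, "dy": 0, "dz": 0.55, "turn": 0, "claw": 1}, {"dx": 0, "dy": -0.25, "dz": 0, "turn": 0, "claw": 1}, {"dx": 0, "dy": -0.25, "dz": 0, "turn": 0, "claw": 1}, {"dx": 0, "dy": -0.25, "dz": 0, "turn": 0, "claw": 1}, {"dx": 0, "dy": -0.25, "dz": 0, "turn": 0, "claw": 1}, {"dx": 0, "dy": -0.25, "dz": 0, "turn": 0, "claw": 1}, {"dx": 0, "dy": -0.25, "dz": 0, "turn": 0, "claw": 1}, {"dx": 0, "dy": 0, "dz": 0, "turn": 0, "claw": 1}]}}

```text
clock: 10.58
tcp_pos: [0.5676, -0.0208, 0.1051]
tool_rot: [-3.139, -0.122, -0.0]
force: [-0.3, 0.6, -1.0]
grip_width: 0.0001
grip_force: 0.0
```

```bash
cat >> h.py <<'E'
def dark(u0,u1,v0,v1):
    im,d=r.get_image('scene');p=r.camera_params('scene');hsv=cv2.cvtColor(im,cv2.COLOR_BGR2HSV)
    m=(hsv[...,1]>90)&(hsv[...,2]>35);x=np.zeros_like(m);x[v0:v1,u0:u1]=1
    for c in comps(m&x,40,5000):
        w=ray(p,c[:,0],.033)[:,:2]*1000;q=cv2.minAreaRect(w.astype(np.float32));b=tob(w);print(np.round(q[1]),tob(q[0]).round(),tob(cv2.boxPoints(q)).round().tolist())
    return im
E
python3 -c "
from h import *
go(29,165,30)
dark(215,345,160,220)"
```

```text
yaw 4.454561048940174 tcp board [ 30.56999441 -18.01736743] tipz 32.079139335737764 t 10.5833 w 9.19086104822236e-05 q [-0.24  0.63  1.57  0.    0.93  1.25] F [-0.3  0.6 -1. ]
units [-0.04 -6.1   0.07]
[22. 53.] [126. -22.] [[106.0, -2.0], [127.0, -50.0], [147.0, -42.0], [126.0, 7.0]]
[51. 24.] [25.  1.] [[-0.0, 14.0], [-1.0, -10.0], [50.0, -12.0], [51.0, 12.0]]
```

Request:
{"fn": "drive_tool", "kwargs": {"plan": [{"dx": 0, "dy": 0.15, "dz": 0.07, "turn": 0, "claw": 1}, {"dx": -0.17, "dy": 0, "dz": 0, "turn": 0, "claw": 1}, {"dx": 0, "dy": -0.25, "dz": 0, "turn": 0, "claw": 1}, {"dx": 0, "dy": -0.25, "dz": 0, "turn": 0, "claw": 1}, {"dx": 0, "dy": -0.25, "dz": 0, "turn": 0, "claw": 1}, {"dx": 0, "dy": -0.25, "dz": 0, "turn": 0, "claw": 1}, {"dx": 0, "dy": -0.25, "dz": 0, "turn": 0, "claw": 1}, {"dx": 0, "dy": -0.25, "dz": 0, "turn": 0, "claw": 1}, {"dx": 0, "dy": -0.25, "dz": 0, "turn": 0, "claw": 1}, {"dx": 0, "dy": -0.25, "dz": 0, "turn": 0, "claw": 1}, {"dx": 0, "dy": -0.25, "dz": 0, "turn": 0, "claw": 1}, {"dx": 0, "dy": 0, "dz": 0, "turn": 0, "claw": 1}]}}

```text
clock: 11.63
tcp_pos: [0.5576, 0.0415, 0.1026]
tool_rot: [-3.139, -0.122, 0.0]
force: [-0.1, -0.2, 0.4]
grip_width: -0.0002
grip_force: 0.0
```

```bash
python3 -c "
from h import *
go(25,165,30)
dark(215,345,160,220)"
```

```text
yaw 4.442064946667486 tcp board [25.30102689 44.80309629] tipz 29.56216514699294 t 11.6333 w -0.00016074632893707045 q [-0.14  0.62  1.6   0.    0.92  1.36] F [-0.1 -0.2  0.4]
units [-0.   -4.01 -0.01]
[22. 53.] [126. -22.] [[106.0, -2.0], [127.0, -50.0], [147.0, -42.0], [126.0, 7.0]]
[51. 22.] [26. 64.] [[1.0, 76.0], [0.0, 54.0], [51.0, 51.0], [52.0, 73.0]]
```

Request:
{"fn": "drive_tool", "kwargs": {"plan": [{"dx": 0, "dy": -0.25, "dz": 0, "turn": 0, "claw": 1}, {"dx": 0, "dy": -0.25, "dz": 0, "turn": 0, "claw": 1}, {"dx": 0, "dy": -0.25, "dz": 0, "turn": 0, "claw": 1}, {"dx": 0, "dy": -0.25, "dz": 0, "turn": 0, "claw": 1}, {"dx": 0, "dy": -0.25, "dz": 0, "turn": 0, "claw": 1}, {"dx": 0, "dy": -0.25, "dz": 0, "turn": 0, "claw": 1}, {"dx": 0, "dy": -0.25, "dz": 0, "turn": 0, "claw": 1}, {"dx": 0, "dy": -0.25, "dz": 0, "turn": 0, "claw": 1}, {"dx": 0, "dy": -0.25, "dz": 0, "turn": 0, "claw": 1}, {"dx": 0, "dy": -0.25, "dz": 0, "turn": 0, "claw": 1}, {"dx": 0, "dy": -0.25, "dz": 0, "turn": 0, "claw": 1}, {"dx": 0, "dy": -0.25, "dz": 0, "turn": 0, "claw": 1}]}}

```text
clock: 12.68
tcp_pos: [0.5509, 0.1305, 0.1026]
tool_rot: [-3.139, -0.12, 0.0]
force: [0.3, 0.5, 0.2]
grip_width: 0.0
grip_force: 0.0
```

Request:
{"fn": "drive_tool", "kwargs": {"plan": [{"dx": 0, "dy": -0.25, "dz": 0, "turn": 0, "claw": 1}, {"dx": 0, "dy": -0.25, "dz": 0, "turn": 0, "claw": 1}, {"dx": 0, "dy": -0.25, "dz": 0, "turn": 0, "claw": 1}, {"dx": 0, "dy": -0.25, "dz": 0, "turn": 0, "claw": 1}, {"dx": 0, "dy": 0, "dz": 0, "turn": 0, "claw": 1}, {"dx": 0, "dy": 0, "dz": -1, "turn": 0, "claw": 1}, {"dx": 0, "dy": 0, "dz": -1, "turn": 0, "claw": 1}, {"dx": 0, "dy": 0, "dz": -1, "turn": 0, "claw": 1}, {"dx": 0, "dy": 0, "dz": -1, "turn": 0, "claw": 1}, {"dx": 0, "dy": 0, "dz": -1, "turn": 0, "claw": 1}, {"dx": 0, "dy": 0, "dz": 0, "turn": 0, "claw": 1}]}}

```text
clock: 13.6
tcp_pos: [0.5502, 0.1598, 0.2587]
tool_rot: [-3.139, -0.12, -0.016]
force: [0.8, 1.3, 0.2]
grip_width: 0.0001
grip_force: 0.0
```

```bash
python3 -c "
from h import *
go(25,165,30);find()
im=find('scene');cv2.imwrite('pics/s9.png',im[90:300,150:450].repeat(2,0).repeat(2,1))"
```

```text
yaw 4.365422857452493 tcp board [ 26.83535623 163.31553637] tipz 185.7035831202361 t 13.6 w 8.512027367910368e-05 q [ 0.08  0.45  1.42 -0.    1.26  1.57] F [0.8 1.3 0.2]
units [-0.11 -0.06  5.19]
```

View pics/s9.png

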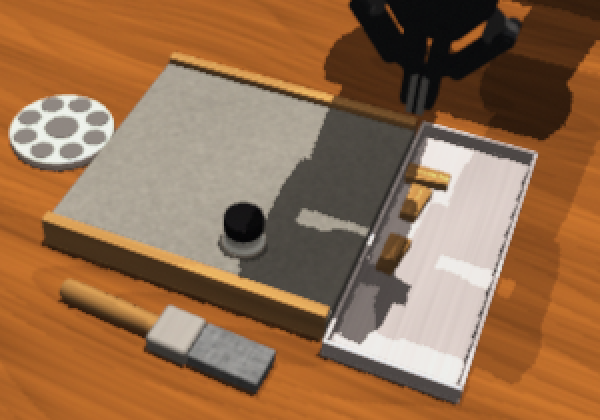

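All three keys are in the tray, at (428,178), (416,200) and (393,252). The jar, palette and brush look undisturbed. I'll check key heights by depth, then hand in.

```bash
python3 -c "
from h import *
im,d=r.get_image('scene');p=r.camera_params('scene');M=R.from_rotvec(p['attitude']).as_matrix()
hsv=cv2.cvtColor(im,cv2.COLOR_BGR2HSV);m=(hsv[...,1]>80)&(hsv[...,2]>35);m[:,:334]=0;m[:168]=0;m[232:]=0;m[:,378:]=0
for c in comps(m,40,2000):
    k=np.zeros(m.shape,np.uint8);cv2.drawContours(k,[c],-1,1,-1);v,u=np.nonzero(k);z=d[v,u]
    w=np.c_[(u-p['cx'])/p['fx']*z,(v-p['cy'])/p['fy']*z,z]@M.T+p['xyz'];b=tob(w[:,:2]*1000)
    print(len(u),b.min(0).round(),b.max(0).round(),np.percentile(w[:,2]*1000,[2,50,98]).round(1))
"
```

```text
211 [  4. 158.] [ 49. 179.] [ 4.7 14.4 16.8]
394 [-95. 148.] [635. 264.] [ 4.7 14.3 17.5]
```

Key tops sit at about 14 mm, so they are flat on the tray floor and none is leaning on the rim.

```bash
python3 -c "
from workcell import r
print(r.finish_job())"
```

```text
the job is handed in; nothing more can be done
None
```

I swept all three keys off the board into the tray, where they lie flat on its floor; the jar, palette and brush were not touched, and the job was handed in after about 14 s of robot time.

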